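# Load a jumbo marker into the drawing machine

### The arm

A 6-joint arm with a two-finger parallel gripper is mounted at the origin on the work surface. World frame = base frame: x ahead of the robot, y to its left, z up, the work surface at z = 0. Lengths are in m, angles in degrees, forces in N, time in s.
With the tool pointing down it reaches from about 0.425 to 0.95 m from the base axis. Payload 3.5 kg.
Tool frame: the origin (TCP) lies at the very end of the fingers, on their centre line; the grasp point (between the pads) lies 19 mm behind it (robot.tcp_to_grasp is the distance from the TCP to the grasp point, in m); z points along the fingers, y is the line along which they close (so a half turn about z gives the same grasp; the last joint's range is limited). The gripper opens to 85 mm and grips with 20 to 120 N. Pads are 22 mm wide; open, the fingers measure 114 mm over their backs; the gripper's body (76 mm by 85 mm) begins 54 mm behind the grasp point. The pads swing forward as they close: fully open they stand 13 mm farther back than shut.
Start: joints at [59.301, 16.404, 90.338, -0, 73.258, -8.594], TCP at [0.254, 0.625, 0.231] pointing down, gripper open.
Joint ranges: [-158.93, 158.93], [-51.34, 127.21], [12.03, 142.37], [-87.48, 267.48], [13.55, 161.25], [-162.69, 162.69]. Speed limits (degrees/s): [159.86, 159.86, 180, 180, 180, 180].

### API

Orientations are given as [roll, pitch, yaw] about the fixed x, y, z axes, in that order (R = Rz(yaw) Ry(pitch) Rx(roll)).
In Python, from station import robot, grab_frame gives the robot as it stands.
- The arm moves only by the shell command python3 -m creep 'ROWS' [FORCE]. ROWS is JSON, a list of rows, each a list of 3 entries, a list of its own where there are three numbers: the closure, from 0 (fully open) to 1 (shut), then the shift along the tool's x, y, z in units of 25 mm (1.0 is 25 mm), then the turn, a rotation vector about the tool's x, y, z in units of 6 degrees (1.0 is 6 degrees). In form: [[jaw, [x, y, z], [rx, ry, rz]], ...]. A call has 1 to 5 rows; each row shifts and turns the commanded pose from where the row before left it, along the tool's axes as they then stand; what a row does not reach is not made up. A row lasts 1/8 s, in which the tool goes at most 62.5 mm and 10.7 degrees, less where a joint would pass 70% of its speed; a pose out of reach is approached as far as the arm can. A call is refused whole if a number of a shift passes 1 or a number of a turn 1, either way. A call with a gripper value outside its range is refused whole. The fingers move at their own pace and stop on an object; FORCE is the grip in N (left out, the last holds). Time passes only in rows, so rows that do not move let the fingers close. It gives the time, the measured TCP pose, the force, the opening and the grip force at its end, in the units of the state.
- robot.state(): the state, without advancing time (a new reading comes with each control period).
- grab_frame(name): name is "scene" or "top"; returns a dict with "frame" (480x640x3 uint8, red, green, blue), "fx", "fy", "cx", "cy" (pixels), "k1" (the pictures are not rectified: a ray, as slopes to the right and down, at radius r is drawn at 1 + k1 r^2 times it, then the intrinsics apply), "origin" and "orientation" of the camera in the world. Camera axes: x right, y up, looking along -z (the intrinsics and any distortion apply to the point x, -y, -z); pixel columns grow to the right and rows downward; lengths in m; the calibration is good to about 2 mm. A picture is of the moment at which its call begins. There is no depth.
- robot.close_job(): hands the job in; it is judged then, once.
The state is a dict: "time_s": time; "joint_positions": joint angles; "joint_velocities": joint speeds; "effort": joint torques, N m; "eef_pos": TCP position; "eef_rot": TCP orientation; "contact_force": force on the tool from outside, world axes, zero at the start; "ft_torque": the same for the moment, N m; "gripper_width": finger opening in m; "gripper_force": force on a finger pad.
Only numpy, scipy, OpenCV 4.12 (cv2) and the standard library are available. Lean on these libraries where they do the work, as an engineer would, in place of code of your own. Each camera call takes 0.05 s, during which the arm holds its last target. There are 200 camera calls.

### The job

Load the uncapped orange jumbo marker into the drawing machine: take it from the wooden rest and lay it, without dropping it, in the sloping V of the pen holder, nib end at the foot, with the barrel centred in the V and its front shoulder down against the blue foot ledge. Let go of it, then swing the red clamp strap over until it is fully closed on the barrel. Do not disturb the blue and green markers on the rest.

Things in the scene. Friction and masses are not known exactly. Their poses are not given: they have to be found in the camera images.
- marker: Orange jumbo marker, uncapped, about 80 g: round barrel 28 mm in diameter, 130 mm long; in front a black neck 14 mm in diameter, 16 mm long, and a 12 mm nib. Origin on the axis at the barrel's front shoulder; x runs along the axis from nib to tail; y, z radial, rolled any way. Starts level in a groove of the rest, nib towards the robot or its right, axis 36 mm above the table.
- marker_tail (a point): Centre of the orange marker's flat tail end, on its axis 130 mm behind the shoulder (the balance point is about 60 mm behind the shoulder). At the start the last 45 to 58 mm of the barrel stick out free beyond the rest, above the bare table, 47 mm clear of the next barrel.
- rest: Wooden marker rest, fixed, 70 (x) by 232 (y) mm, 33 mm high, origin at the centre of its underside, with three V grooves along its x at y = -75, 0, +75 mm. The three jumbo markers lie in them in any order, tails towards +x.
- holder: Pen holder on the end of the drawing machine's arm: grey 90 degree V-block 62 mm long, sloping 40 degrees. Origin: where the shoulder centre of a seated marker lies (40 mm above the table). x: along the V up the slope, to the robot's left; a seated marker has its x along it, tail up. y: level, across the V, towards the strap's hinge and the robot. z: square out of the V, up and to the right.
- foot_ledge (a point): Top edge of the blue foot ledge, in the middle, on the face that stops the barrel: holder frame x = 0, z = -9 mm. The ledge spans x = -8 to 0 and is 50 mm wide; the neck passes above it, the barrel's shoulder butts against it.
- v_upper_end (a point): Upper end of the V, on a seated marker's axis: holder frame x = 62 mm. The V faces' top edges lie at y = +-17, z = -3 mm. From here up the seated barrel sticks out free, 68 mm long; nothing stands beside it; under it runs the machine's arm, its top 48 mm above the table. A strap pillar (y = -25 to -35, up to z = 15 mm) and hinge ears (y = 25 to 35, up to z = 20 mm) stand at x = 3 to 43 mm.
- strap (a joint): Angle (rad) of the red clamp strap about its hinge, which runs along the holder's x: 0 closed, flat across the V with its pad on a seated barrel; 1.57 straight out along the holder's z; more leans outward to +y, towards the robot. Starts at 1.7 to 2.2. Stiff friction hinge (about 1 N at the strap's end): it stays wherever it is left.
- strap_hinge (a point): Middle of the strap's hinge axis: x = 23, y = 30, z = 18 mm in the holder's frame.
- strap_end (a point): Outer face of the strap, 68 mm from the hinge. Flat bar 22 mm wide (holder x = 12 to 34 mm), 5 mm thick (2 below to 3 mm above the hinge axis); beyond this point a thumb tab bends 25 degrees outward, its tip 85 mm from the hinge. Closed, its top lies at z = 21 mm, this point at y = -38 and the tab's tip at y = -55 mm in the holder's frame.
- blue_marker: Blue jumbo marker with a black cap, same barrel, origin and axes as the orange one. Bystander in another groove of the rest.
- green_marker: Green jumbo marker with a black cap, same barrel, origin and axes as the orange one. Bystander in another groove of the rest.
There are look-alikes about, which are no part of the job. Leave any yellow look-alike of the marker alone.

How it is judged (in metres and radians):
On the way, in this order (a step that is already met when the one before it is completed fails the run):
1. the orange marker is brought down into the V, nib end at the foot, while still held (not dropped in) (contact force between the fingers and marker above 0.3 N and z of marker in the frame of holder between -0.004 and 0.012 m and x of marker in the frame of holder between -0.004 and 0.03 m and distance between marker and holder below 0.032 m and angle between the x axis of marker and the x axis of holder, either way round below 0.2 rad), for 0.1 s.
2. the marker lies centred in the V with its shoulder against the foot ledge, let go, the strap still open (contact force between the fingers and marker below 0.1 N and distance between marker and holder below 0.004 m and angle between the x axis of marker and the x axis of holder, either way round below 0.05 rad and value of joint strap above 0.8 rad), for 0.2 s.
At the end, for the whole second after the job is handed in: The orange marker rests in the V with its front shoulder centre within 4 mm of the seated point at the foot ledge and its axis within 0.05 rad of the V's; the strap is closed over it (within 0.08 rad of flat); marker at rest and let go; the blue and green markers lie within 30 mm of where they were (distance between marker and holder below 0.004 m and angle between the x axis of marker and the x axis of holder, either way round below 0.05 rad and y of strap_end in the frame of holder below 0 m and value of joint strap below 0.08 rad and linear speed of marker below 0.01 m/s and distance of each of blue_marker, green_marker from where it was at the start of the episode below 0.03 m); the robot touches nothing.
It fails at once if the blue or the green marker is disturbed (moved more than 30 mm) (distance of any of blue_marker, green_marker from where it was at the start of the episode above 0.03 m).
It also fails if it takes over 51 s, if anything falls off the work surface, if the arm or the gripper's body presses on something with over 40 N, if the wrist force passes 120 N, or if a joint passes its speed limit or range.

## Working session

There is one attempt and no reset: what is moved stays moved. The work goes in short steps, Python scripts to look and compute and a shell command to move; the robot and the scene stay as the last step left them, time stands still between calls to the robot, and variables do not carry over. Pictures are saved under pics/ and viewed, at most 10 in all, crops included, and the job is handed in when it is done.

```bash
ls; mkdir -p pics; python3 - <<'E'
from station import robot, grab_frame
import cv2
for n in("scene","top"):
    f=grab_frame(n); cv2.imwrite(f"pics/{n}0.png",f["frame"][:,:,::-1])
    print({k:v for k,v in f.items() if k!="frame"})
print(robot.state())
E
```

```text
pics
{'fx': 490.3150061829304, 'fy': 490.3150061829304, 'cx': 321.4558835195214, 'cy': 244.76333962431985, 'k1': -0.10962452977718415, 'origin': array([ 1.23060343, -0.45360043,  0.59226683]), 'orientation': array([57.39871242,  1.43951638, 64.90269383])}
{'fx': 439.29849096586105, 'fy': 439.29849096586105, 'cx': 318.61802569313437, 'cy': 245.06946103428558, 'k1': -0.10283646789528007, 'origin': array([ 0.37483678, -0.13041374,  0.92083846]), 'orientation': array([  6.59210014,   2.55715088, -91.54179382])}
{'time_s': 0.1, 'joint_positions': array([ 5.92986326e+01,  1.64513973e+01,  9.04140646e+01, -6.85261235e-04,
        7.32596185e+01, -8.59284005e+00]), 'joint_velocities': array([-0.00607577, -0.06675169, -0.11281216, -0.10028427, -0.01979101,
       -0.12006201]), 'effort': array([ 1.61910157e-04, -4.07292831e+01, -2.93700367e+01, -2.32756474e-04,
        3.43951528e-03,  1.59545908e-05]), 'eef_pos': array([0.25369525, 0.62486747, 0.23005357]), 'eef_rot': array([-1.79876226e+02, -1.80400509e-02,  1.57891651e+02]), 'contact_force': array([-0.77902137,  0.04805668, -0.16897426]), 'ft_torque': array([-0.08611626, -0.04840455,  0.01121557]), 'gripper_force': 0.0, 'gripper_width': 0.08537075432846729}
```

View pics/scene0.png

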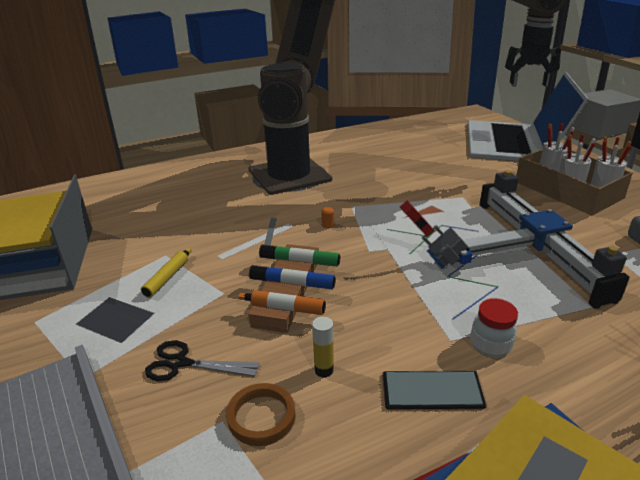

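View pics/top0.png

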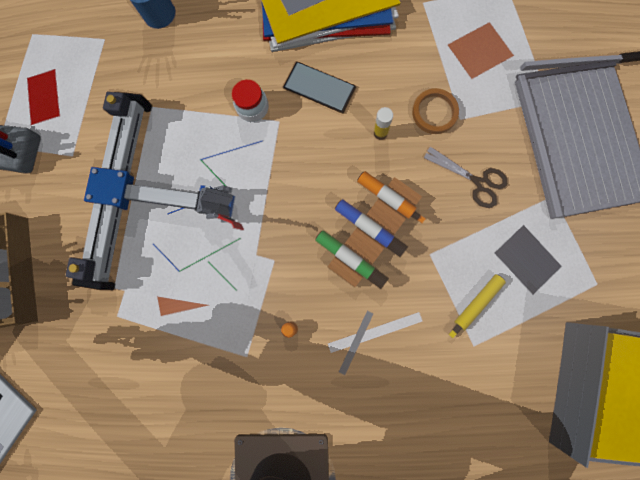

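The top view shows the orange marker at about (390,195) with its nib at about (425,215), the blue one at (370,227) and the green one at (350,258). The holder is at about (215,200) with the strap at (230,222). Things that could be mistaken for the target, as top-view pixels:
- yellow marker (477,305)
- orange cap (289,329)
- glue stick (383,123)
- blue and green markers

I choose the orange barrel on the rest at (390,195), and check it next in a close crop alongside the holder.

```bash
cat > h.py <<'E'
import numpy as np, cv2
from station import robot, grab_frame
from scipy.spatial.transform import Rotation as R
def K(f): return np.array([[f['fx'],0,f['cx']],[0,f['fy'],f['cy']],[0,0,1]]), np.array([f['k1'],0,0,0,0.])
def Rc(f): return R.from_euler('xyz',f['orientation'],degrees=True).as_matrix()
def ray(f,p):
    k,d=K(f); u=cv2.undistortPoints(np.array([[p]],float),k,d)[0,0]
    v=Rc(f)@np.array([u[0],-u[1],-1]); return v/np.linalg.norm(v)
def onz(f,p,z):
    v=ray(f,p); o=f['origin']; return o+v*(z-o[2])/v[2]
def tri(f,p,g,q):
    a,b=ray(f,p),ray(g,q); w=g['origin']-f['origin']
    s=np.linalg.lstsq(np.c_[a,-b],w,rcond=None)[0]
    A=f['origin']+s[0]*a; B=g['origin']+s[1]*b
    return (A+B)/2, np.linalg.norm(A-B)
def proj(f,P):
    k,d=K(f); c=Rc(f).T@(np.asarray(P,float)-f['origin']); c=c*[1,-1,-1]
    return cv2.projectPoints(c.reshape(1,1,3),np.zeros(3),np.zeros(3),k,d)[0].ravel()
def orange(f):
    h=cv2.cvtColor(f['frame'],cv2.COLOR_RGB2HSV)
    return cv2.inRange(h,(7,150,90),(17,255,255))
E
python3 - <<'E'
from h import *
t=grab_frame("top"); s=grab_frame("scene")
def crop(f,x,y,w,h,W,H): return cv2.resize(f['frame'][y:y+h,x:x+w],(W,H),interpolation=cv2.INTER_CUBIC)
a=crop(t,170,165,80,75,400,375); b=crop(s,395,195,80,75,400,375)
c=crop(t,350,165,100,55,400,220); d=crop(s,230,280,100,55,400,220)
im=np.vstack([np.hstack([a,b]),np.hstack([c,d])]); cv2.imwrite("pics/c1.png",im[:,:,::-1])
for f in (t,s):
    n,l,st,ce=cv2.connectedComponentsWithStats(orange(f))
    for i in range(1,n):
        if st[i,4]>25: print(st[i],ce[i])
E
```

```text
[413  89  45  43 624] [433.78205128 110.95192308]
[357 172  27  23 317] [369.77602524 182.47949527]
[397 200  19  18 204] [406.52941176 208.89705882]
[418 216   7   7  31] [421.12903226 219.        ]
[281 323  17  15 189] [288.76190476 329.47619048]
[322 207  12  19  96] [328.76041667 212.1875    ]
[251 290  18  12 163] [259.27607362 295.28220859]
[238 293   7   5  27] [241.22222222 294.74074074]
[294 296  31  19 302] [308.7384106  302.34437086]
[ 227  383   68   55 1055] [260.16587678 411.00663507]
```

View pics/c1.png

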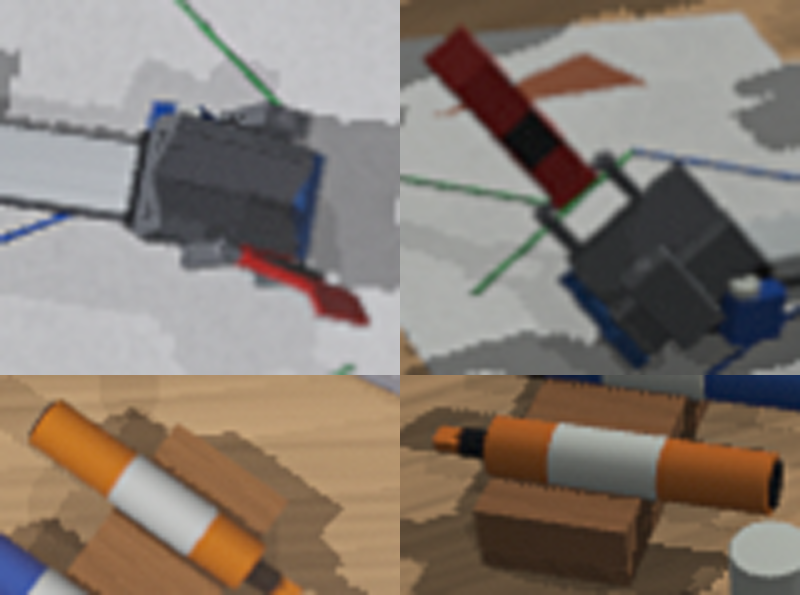

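The crop confirms the orange marker: uncapped, black neck and orange nib. In the top view its tail end is centred at about (361,176) and its shoulder at about (412,213). Next I need the holder's corners enlarged.

```bash
python3 - <<'E'
from h import *
t=grab_frame("top"); s=grab_frame("scene")
T=onz(t,(361,176.1),.036);S=onz(t,(412.1,212.9),.036);print("tail",T,"sh",S,np.linalg.norm(T-S))
print("tri tail",tri(t,(361,176.1),s,(230+775/4,280+(485-375)/4)),"tri sh",tri(t,(412.1,212.9),s,(230+487/4,280+(447-375)/4)))
print("ledge",onz(t,(232,207),.033))
def crop(f,x,y,w,h,W,H):
    c=cv2.resize(f['frame'][y:y+h,x:x+w],(W,H),interpolation=cv2.INTER_CUBIC).astype(float)
    return np.clip(255*(c/255)**.55,0,255).astype(np.uint8)
a=crop(t,190,175,56,60,560,600); 
cv2.imwrite("pics/c2.png",a[:,:,::-1])
b=crop(s,420,215,60,60,600,600); cv2.imwrite("pics/c3.png",b[:,:,::-1])
E
```

```text
tail [ 0.61875791 -0.18510284  0.036     ] sh [ 0.53808356 -0.2860618   0.036     ] 0.12923259207113783
tri tail (array([ 0.6695153 , -0.11137694,  0.04368106]), np.float64(0.17964375926737933)) tri sh (array([ 0.58204552, -0.20538435,  0.04665389]), np.float64(0.18212131622648212))
ledge [0.56427985 0.08507871 0.033     ]
```

View pics/c2.png

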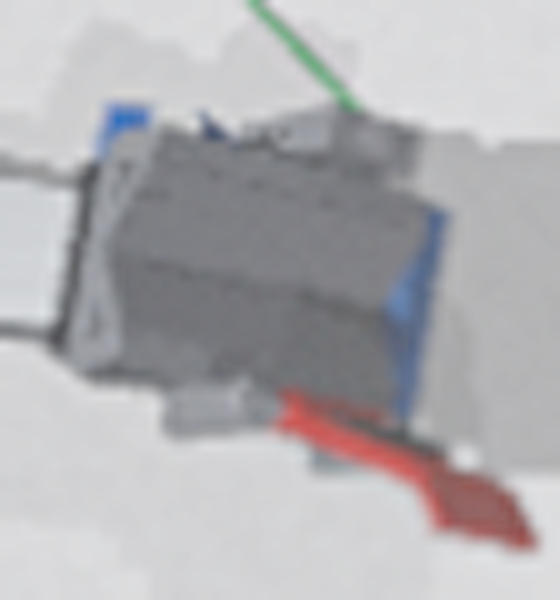

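View pics/c3.png

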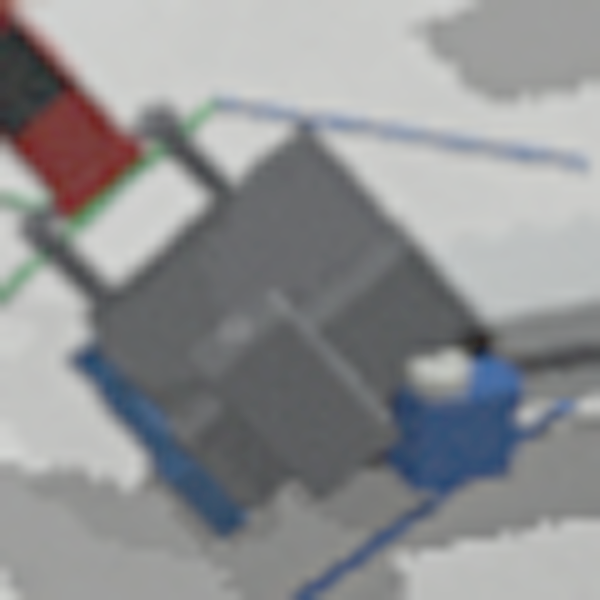

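```bash
cat > hold.py <<'E'
from h import *
from scipy.optimize import least_squares
def Hrot(yaw):  # yaw: holder x horizontal heading
    h=np.array([np.cos(yaw),np.sin(yaw),0]); c,s=np.cos(np.radians(40)),np.sin(np.radians(40))
    x=h*c+[0,0,s]; z=-h*s+[0,0,c]; return np.c_[x,np.cross(z,x),z]
def W(p,P): return np.array([p[0],p[1],.04])+Hrot(p[2])@np.asarray(P,float)
E
python3 - <<'E'
from hold import *
t=grab_frame("top"); s=grab_frame("scene")
print("tri tail",tri(t,(361,176.1),s,(230+375/4,280+(485-375)/4)),"tri sh",tri(t,(412.1,212.9),s,(230+87/4,280+(447-375)/4)))
c=lambda u,v:np.array([190+u/10,175+v/10])
L=[((62,0,-19.8),c(118,258)),((0,0,-19.8),c(388,305)),((62,-17,-3),c(155,130)),((-8,-25,-9),c(445,210)),((62,17,-3),c(112,370))]
r=least_squares(lambda p:np.concatenate([proj(t,W(p,np.array(P)/1000))-q for P,q in L]),[.564,.085,1.6])
p=r.x;print(p,np.degrees(p[2]));print(r.fun.reshape(-1,2).round(2))
for n,P in dict(led=(0,0,-9),ledA=(-8,25,-9),ledB=(-8,-25,-9),up1=(62,17,-3),up2=(62,-17,-3),pil0=(3,-35,15),pil1=(43,-35,15),pilb=(43,-25,15),earlo=(3,30,20),earhi=(43,30,20),hinge=(23,30,18)).items():
    w=W(p,np.array(P)/1000); print(n,w.round(3),"c2",((proj(t,w)-[190,175])*10).round(),"c3",((proj(s,w)-[420,215])*10).round())
for a in (1.7,1.9,2.1,2.2):
  P=np.array([23,30+68*-np.cos(a),18+68*np.sin(a)])/1000
  print(a,proj(t,W(p,P)).round(1),proj(s,W(p,P)).round(1))
E
```

```text
tri tail (array([ 0.62056914, -0.18234616,  0.03383041]), np.float64(0.006262857226623131)) tri sh (array([ 0.53857769, -0.28587205,  0.03417446]), np.float64(0.0010625902746862579))
[0.56542393 0.08262387 1.44279479] 82.666052324555
[[-1.2  -0.07]
 [-0.62  1.17]
 [-0.54  3.53]
 [ 0.87 -0.7 ]
 [ 1.49 -3.87]]
led [0.566 0.088 0.033] c2 [404. 312.] c3 [103. 388.]
ledA [0.541 0.085 0.028] c2 [424. 436.] c3 [ 17. 351.]
ledB [0.59  0.079 0.028] c2 [454. 203.] c3 [133. 479.]
up1 [0.555 0.134 0.078] c2 [127. 331.] c3 [272. 124.]
up2 [0.589 0.129 0.078] c2 [150. 165.] c3 [358. 205.]
pil0 [0.599 0.071 0.053] c2 [464. 130.] c3 [139. 407.]
pil1 [0.603 0.101 0.079] c2 [286.  86.] c3 [290. 268.]
pilb [0.593 0.103 0.079] c2 [279. 135.] c3 [265. 242.]
earlo [0.534 0.076 0.057] c2 [436. 440.] c3 [-26. 229.]
earhi [0.538 0.106 0.083] c2 [254. 403.] c3 [117.  96.]
hinge [0.536 0.092 0.069] c2 [341. 423.] c3 [ 50. 168.]
1.7 [239. 219.] [405.8 211.3]
1.9 [237.4 226.1] [403.7 209.2]
2.1 [235.2 232.7] [402.5 208.1]
2.2 [234.  235.8] [402.3 207.9]
```

```bash
python3 - <<'E'
from hold import *
t=grab_frame("top"); s=grab_frame("scene")
c=lambda u,v:np.array([190+u/10,175+v/10]); d=lambda u,v:np.array([420+u/10,215+v/10])
L=[(t,(62,0,-19.8),c(118,258)),(t,(0,0,-19.8),c(388,305)),(t,(-8,-25,-9),c(448,205)),
(s,(40,30,20),d(155,110)),(s,(6,30,20),d(45,225)),(s,(-8,25,-9),d(78,352)),(s,(43,-25,15),d(275,285))]
for free in (0,1):
  WW=lambda p,P:W(p,P)+[0,0,p[3]*free]
  r=least_squares(lambda p:np.concatenate([proj(f,WW(p,np.array(P)/1000))-q for f,P,q in L]),[.564,.085,1.6,0])
  p=r.x;print(p,np.degrees(p[2]));print(r.fun.reshape(-1,2).round(1).tolist())
print([ (n,((proj(s,WW(p,np.array(P)/1000))-[420,215])*10).round(),((proj(t,WW(p,np.array(P)/1000))-[190,175])*10).round()) for n,P in dict(pil1=(43,-35,15),pil0=(3,-25,15),ear=(43,30,20),ear0=(3,30,20),u1=(62,17,-3),u2=(62,-17,-3)).items()])
E
```

```text
[0.56772157 0.08612166 1.33229628 0.        ] 76.33495400949445
[[-2.3, -4.3], [-2.1, -0.5], [0.2, -1.0], [-0.9, -0.1], [-2.7, -0.9], [-2.9, -0.2], [0.4, -3.3]]
[ 0.56575599  0.08828566  1.30427103 -0.0053144 ] 74.7292254527978
[[-2.3, -3.5], [-2.5, 0.8], [0.1, 0.6], [-0.4, 1.5], [-2.3, 0.5], [-2.5, 1.2], [0.2, -1.5]]
[('pil1', array([297., 297.]), array([291.,  81.])), ('pil0', array([118., 396.]), array([452., 191.])), ('ear', array([163., 116.]), array([216., 391.])), ('ear0', array([ 11., 239.]), array([393., 447.])), ('u1', array([317., 155.]), array([103., 301.])), ('u2', array([383., 241.]), array([148., 140.]))]
```

```bash
python3 - <<'E'
from hold import *
t=grab_frame("top"); s=grab_frame("scene")
c=lambda u,v:np.array([190+u/10,175+v/10]); d=lambda u,v:np.array([420+u/10,215+v/10])
for n,a,b in [("earhi",c(280,395),d(155,112)),("outer+ up",c(118,370),d(303,122)),("outer- up",c(158,130),d(482,335)),("pil43 top",c(335,115),d(285,290)),("strap root x34",c(283,410),d(142,150)),
("tab tip hi x",c(460,540-70),(400,195+7)),("tab tip lo",(170+367/5,165+322/5),(395+25/5,195+58/5)),("tab tip hi",(170+335/5,165+285/5),(395+62/5,195+25/5)),("ledge far lo",c(412,420),d(78,352))]:
    P,g=tri(t,a,s,b); print(n,P.round(4),round(g,4))
# base check & known marker: rest
print("ledge dir z.028",onz(t,c(445,210),.028),onz(t,c(410,415),.028))
h=cv2.cvtColor(t['frame'],cv2.COLOR_RGB2HSV);print("base px",proj(t,(0,0,0.0)))
E
```

```text
earhi [0.5429 0.1066 0.0799] 0.0103
outer+ up [0.5503 0.141  0.0723] 0.0082
outer- up [0.6066 0.1423 0.0509] 0.0137
pil43 top [0.601  0.097  0.0726] 0.009
strap root x34 [0.5411 0.1075 0.0701] 0.0076
tab tip hi x [0.5115 0.0479 0.1381] 0.0091
tab tip lo [0.5035 0.045  0.1225] 0.0067
tab tip hi [0.515  0.0532 0.1405] 0.0076
ledge far lo [0.5462 0.0919 0.0279] 0.0084
ledge dir z.028 [0.58872668 0.08094295 0.028     ] [0.54518167 0.08843814 0.028     ]
base px [280.21952266 479.08720572]
```

The two views disagree by about 8 mm at the holder, so I'll correct that locally once the held marker appears in the same images. The marker measurement checks out: 129 mm long, 34–36 mm high, heading 51°. Next I turn the tool, then travel.

```bash
A='[0.35,[0,0,0],[0,0,1]]'
python3 -m creep '[[0.35,[0,0,0],[0,0,1]],[0.35,[0,0,0],[0,0,1]],[0.35,[0,0,0],[0,0,1]],[0.35,[0,0,0],[0,0,1]],[0.35,[0,0,0],[0,0,1]]]' 50
python3 -m creep '[[0.35,[0,0,0],[0,0,1]],[0.35,[0,0,0],[0,0,1]],[0.35,[0,0,0],[0,0,1]],[0.35,[0,0,0],[0,0,1]],[0.35,[0,0,0],[0,0,1]]]'
python3 -m creep '[[0.35,[0,0,0],[0,0,1]],[0.35,[0,0,0],[0,0,1]],[0.35,[0,0,0],[0,0,1]],[0.35,[0,0,0],[0,0,1]],[0.35,[0,0,0],[0,0,1]]]'
python3 -m creep '[[0.35,[0,0,0],[0,0,1]],[0.35,[0,0,0],[0,0,1]],[0.35,[0,0,0],[0,0,0.75]],[0.35,[-0.54,0.98,0],[0,0,0]],[0.35,[-0.54,0.98,0],[0,0,0]]]'
python3 -m creep '[[0.35,[-0.54,0.98,0],[0,0,0]],[0.35,[-0.54,0.98,0],[0,0,0]],[0.35,[-0.54,0.98,0],[0,0,0]],[0.35,[-0.54,0.98,0],[0,0,0]],[0.35,[-0.54,0.98,0],[0,0,0]]]'
python3 -c "
from h import *
print(robot.state()['joint_positions'])"
```

```text
time_s: 1.23
eef_pos: [0.254, 0.6254, 0.2313]
eef_rot: [-180.0, -0.0, 127.7]
contact_force: [0.4, -0.1, -0.4]
gripper_width: 0.0558
gripper_force: 0.0
time_s: 1.85
eef_pos: [0.254, 0.6254, 0.2314]
eef_rot: [180.0, -0.0, 97.7]
contact_force: [-0.3, -0.1, -0.2]
gripper_width: 0.0556
gripper_force: 0.0
time_s: 2.48
eef_pos: [0.254, 0.6254, 0.2314]
eef_rot: [-180.0, -0.0, 67.7]
contact_force: [0.4, -0.7, -0.7]
gripper_width: 0.0554
gripper_force: 0.0
time_s: 3.1
eef_pos: [0.2755, 0.5733, 0.2313]
eef_rot: [180.0, -0.0, 51.4]
contact_force: [0.3, 0.3, -0.6]
gripper_width: 0.0553
gripper_force: 0.0
time_s: 3.72
eef_pos: [0.3293, 0.4437, 0.2315]
eef_rot: [180.0, -0.0, 51.4]
contact_force: [0.3, -0.9, 0.4]
gripper_width: 0.0554
gripper_force: 0.0
[ 4.28956386e+01  9.37297264e-01  1.07691028e+02 -3.41504400e-03
  7.13447442e+01  8.14964213e+01]
```

```bash
python3 -m creep '[[0.35,[-0.54,0.99,0],[0,0,0]],[0.35,[-0.54,0.99,0],[0,0,0]],[0.35,[-0.54,0.99,0],[0,0,0]],[0.35,[-0.54,0.99,0],[0,0,0]],[0.35,[-0.54,0.99,0],[0,0,0]]]'
python3 -m creep '[[0.35,[-0.54,0.99,0],[0,0,0]],[0.35,[-0.54,0.99,0],[0,0,0]],[0.35,[-0.54,0.99,0],[0,0,0]],[0.35,[-0.54,0.99,0],[0,0,0]],[0.35,[-0.54,0.99,0],[0,0,0]]]'
python3 -m creep '[[0.35,[-0.54,0.99,0],[0,0,0]],[0.35,[-0.54,0.99,0],[0,0,0]],[0.35,[-0.54,0.99,0],[0,0,0]],[0.35,[-0.54,0.99,0],[0,0,0]],[0.35,[-0.54,0.99,0],[0,0,0]]]'
python3 -m creep '[[0.35,[-0.54,0.99,0],[0,0,0]],[0.35,[-0.54,0.99,0],[0,0,0]],[0.35,[-0.54,0.99,0],[0,0,0]],[0.35,[-0.54,0.99,0.5],[0,0,0]],[0.35,[-0.54,0.99,0.5],[0,0,0]]]'
python3 -m creep '[[0.35,[-0.54,0.99,0.5],[0,0,0]],[0.35,[-0.54,0.99,0.5],[0,0,0]],[0.35,[-0.54,0.99,0.5],[0,0,0]],[0.35,[-0.54,0.99,0.5],[0,0,0]],[0.35,[-0.54,0.99,0.5],[0,0,0]]]'
python3 -m creep '[[0.35,[0,0,0],[0,0,0]],[0.35,[0,0,0],[0,0,0]]]'
python3 - <<'E'
from h import *
for n in ("top","scene"):
    f=grab_frame(n); p=proj(f,robot.state()['eef_pos']).round().astype(int); print(n,p)
    x,y=np.clip(p-[50,55],0,[540,370]); im=cv2.resize(f['frame'][y:y+110,x:x+100],(400,440),interpolation=cv2.INTER_CUBIC)
    cv2.circle(im,tuple(int(v) for v in (p-[x,y])*4),3,(255,0,255),-1)
    out=im if n=="top" else np.hstack([out,im])
cv2.imwrite("pics/g1.png",out[:,:,::-1])
E
```

```text
time_s: 4.35
eef_pos: [0.3839, 0.3137, 0.2316]
eef_rot: [180.0, -0.0, 51.4]
contact_force: [0.3, -0.0, 0.2]
gripper_width: 0.0555
gripper_force: 0.0
time_s: 4.97
eef_pos: [0.4385, 0.1837, 0.2316]
eef_rot: [180.0, -0.0, 51.4]
contact_force: [-0.1, 0.9, 0.7]
gripper_width: 0.0554
gripper_force: 0.0
time_s: 5.6
eef_pos: [0.4931, 0.0537, 0.2316]
eef_rot: [180.0, -0.0, 51.4]
contact_force: [-0.5, 1.0, -0.2]
gripper_width: 0.0557
gripper_force: 0.0
time_s: 6.22
eef_pos: [0.5479, -0.0763, 0.2065]
eef_rot: [179.9, -0.0, 51.4]
contact_force: [0.2, 0.6, -0.9]
gripper_width: 0.0556
gripper_force: 0.0
time_s: 6.85
eef_pos: [0.6024, -0.2062, 0.1436]
eef_rot: [180.0, -0.0, 51.4]
contact_force: [0.8, 0.5, 0.4]
gripper_width: 0.0555
gripper_force: 0.0
time_s: 7.1
eef_pos: [0.6019, -0.2049, 0.144]
eef_rot: [-180.0, -0.0, 51.4]
contact_force: [0.4, 0.4, -0.1]
gripper_width: 0.0555
gripper_force: 0.0
top [375 169]
scene [303 253]
```

View pics/g1.png

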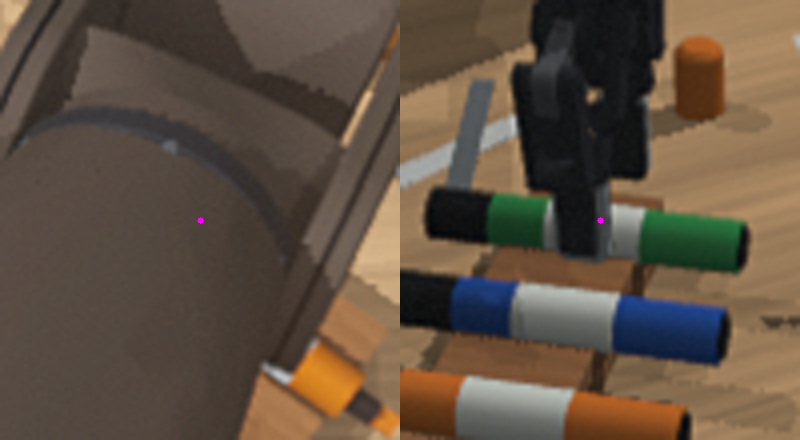

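The scene view shows the finger midpoint at about (606,217), within about 1.5 px of the projected TCP. The camera agrees with the arm here and the tool is over the orange barrel's free end. Next: descend, close and lift.

```bash
python3 -m creep '[[0.35,[-0.1,0.03,1],[0,0,0]],[0.35,[0,0,1],[0,0,0]],[0.35,[0,0,1],[0,0,0]],[0.35,[0,0,1],[0,0,0]],[0.35,[0,0,0.6],[0,0,0]]]'
python3 -m creep '[[0.35,[0,0,0.4],[0,0,0]],[0.35,[0,0,0.1],[0,0,0]],[0.35,[0,0,0],[0,0,0]]]'
python3 -m creep '[[1,[0,0,0],[0,0,0]],[1,[0,0,0],[0,0,0]],[1,[0,0,0],[0,0,0]],[1,[0,0,0],[0,0,0]],[1,[0,0,0],[0,0,0]]]' 60
```

```text
time_s: 7.82
eef_pos: [0.6006, -0.2067, 0.0281]
eef_rot: [-179.9, 0.0, 51.4]
contact_force: [-1.4, 0.4, 0.1]
gripper_width: 0.0553
gripper_force: 0.0
time_s: 8.2
eef_pos: [0.6015, -0.2079, 0.017]
eef_rot: [179.9, -0.0, 51.4]
contact_force: [0.8, 0.3, 0.2]
gripper_width: 0.0554
gripper_force: 0.0
time_s: 8.82
eef_pos: [0.6012, -0.2077, 0.017]
eef_rot: [180.0, -0.0, 51.4]
contact_force: [-2.6, 1.3, 6.1]
gripper_width: 0.0261
gripper_force: 58.8
```

```bash
python3 -m creep '[[1,[0,0,-0.4],[0,0,0]],[1,[0,0,-1],[0,0,0]],[1,[0,0,-1],[0,0,0]],[1,[0,0,-1],[0,0,0]],[1,[0,0,-1],[0,0,0]]]'
python3 -m creep '[[1,[0,0,-1],[0,0,0]],[1,[0,0,-1],[0,0,0]],[1,[0,0,-1],[0,0,0]],[1,[0,0,-1],[0,0,0]],[1,[0,0,-0.5],[0,0,0]]]'
python3 - <<'E'
from hold import *
t=grab_frame("top"); s=grab_frame("scene")
c=lambda u,v:np.array([190+u/10,175+v/10]); d=lambda u,v:np.array([420+u/10,215+v/10])
L=[(t,(62,0,-19.8),c(112,250)),(t,(0,0,-19.8),c(388,305)),(t,(-8,-25,-9),c(448,205)),(t,(34,30,20),c(283,410)),(t,(62,17,-3),c(122,345)),
(s,(41,30,20),d(155,110)),(s,(5,30,20),d(45,225)),(s,(-8,25,-9),d(78,352)),(s,(43,-25,15),d(275,285)),(s,(34,30,20),d(142,150)),(s,(12,30,20),d(65,215))]
def res(p): return np.concatenate([proj(f,W(p,np.array(P)/1000))-q+(p[3:5] if f is s else 0) for f,P,q in L])
r=least_squares(res,[.564,.085,1.4,0,0],loss='soft_l1')
p=r.x;print(p,np.degrees(p[2]));print(res(p).reshape(-1,2).round(1).tolist())
st=robot.state();print(st['eef_pos'],st['gripper_width'],st['contact_force'])
P=st['eef_pos']-[0,0,-.019]; P[2]=st['eef_pos'][2]+.019
dx=np.array([np.cos(np.radians(51.4)),np.sin(np.radians(51.4)),0])
print("expected shoulder",proj(s,P-dx*.1),"tail",proj(s,P+dx*.03))
n,l,q,ce=cv2.connectedComponentsWithStats(orange(s))
for i in range(1,n):
    if q[i,4]>25: print(q[i],ce[i])
x,y=(proj(s,P)-[80,50]).astype(int); im=s['frame'][y:y+100,x:x+120]; print(x,y)
cv2.imwrite("pics/l1.png",cv2.resize(im,(720,600),interpolation=cv2.INTER_CUBIC)[:,:,::-1])
E
```

```text
time_s: 9.45
eef_pos: [0.6009, -0.2077, 0.1269]
eef_rot: [180.0, -0.0, 51.4]
contact_force: [-0.5, -1.3, -1.6]
gripper_width: 0.0264
gripper_force: 59.0
time_s: 10.07
eef_pos: [0.6015, -0.208, 0.2405]
eef_rot: [179.8, -0.0, 51.4]
contact_force: [-0.8, 0.4, -1.5]
gripper_width: 0.0263
gripper_force: 59.0
[0.56457268 0.08302473 1.39498401 4.96194524 1.58225909] 79.9266962456829
[[-0.6, -0.2], [-0.8, 1.3], [0.9, 0.3], [0.4, 0.2], [0.1, -2.1], [1.2, 0.7], [-1.0, 0.9], [-0.7, 1.2], [3.6, -2.6], [-0.1, -1.0], [-0.4, -0.4]]
[ 0.60166962 -0.20806024  0.24046425] 0.026237947012633548 [-0.27210652 -0.04405956 -0.55094509]
expected shoulder [236.85062596 186.16079072] tail [316.91506153 192.82031721]
[236 177  20  12 182] [245.43406593 182.1043956 ]
[303 182  18  17 171] [310.78947368 187.50877193]
[322 207  12  20  94] [328.9893617  212.80851064]
[ 227  383   68   55 1078] [260.34230056 410.93413729]
217 141
```

View pics/l1.png

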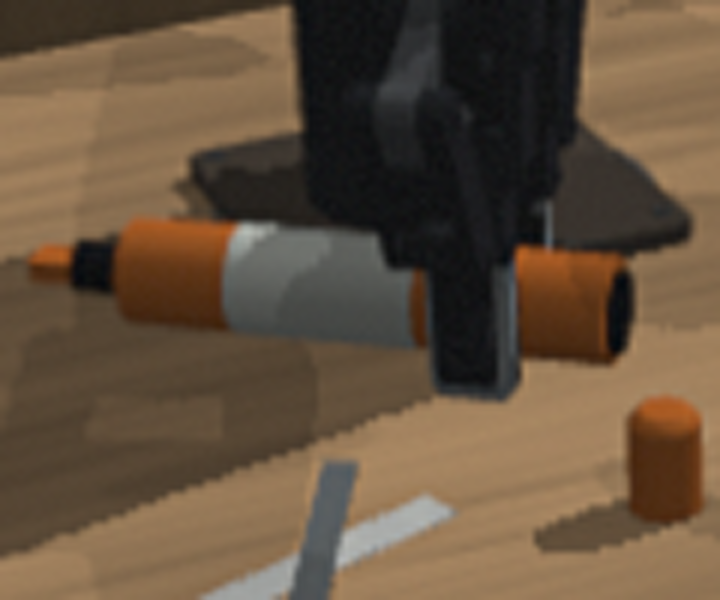

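The marker is held level and straight: shoulder at (237,186) and tail at (320,192) in the scene image, against predictions of (237,186) and (317,193). Next: yaw, carry it over the holder, and tilt.

```bash
python3 -m creep '[[1,[0,0,0],[0,0,-0.95]],[1,[0,0,0],[0,0,-0.95]],[1,[0,0,0],[0,0,-0.95]],[1,[0,0,0],[0,0,-0.95]],[1,[0,0,0],[0,0,-0.95]]]'
python3 -m creep '[[1,[0.98,-0.23,0],[0,0,0]],[1,[0.98,-0.23,0],[0,0,0]],[1,[0.98,-0.23,0],[0,0,0]],[1,[0.98,-0.23,0],[0,0,0]],[1,[0.98,-0.23,0],[0,0,0]]]'
python3 -m creep '[[1,[0.98,-0.23,0],[0,0,0]],[1,[0.98,-0.23,0],[0,0,0]],[1,[0.98,-0.23,0],[0,0,0]],[1,[0.98,-0.23,0],[0,0,0]],[1,[0.98,-0.23,0],[0,0,0]]]'
python3 -m creep '[[1,[0.98,-0.23,0],[0,0,0]],[1,[0.98,-0.23,0],[0,0,0]],[1,[0.98,-0.23,0],[0,0,0]],[1,[0.98,-0.23,0],[0,0,0]],[1,[0.98,-0.23,0],[0,0,0]]]'
python3 -m creep '[[1,[0,0,0],[0,0.95,0]],[1,[0,0,0],[0,0.95,0]],[1,[0,0,0],[0,0.95,0]],[1,[0,0,0],[0,0.95,0]],[1,[0,0,0],[0,0.95,0]]]'
python3 -m creep '[[1,[0,0,0],[0,0.95,0]],[1,[0,0,0],[0,0.97,0]],[1,[0,0,0],[0,0,0]]]'
python3 - <<'E'
from hold import *
st=robot.state();E=R.from_euler('xyz',st['eef_rot'],degrees=True).as_matrix();print(st['eef_pos'],st['joint_positions'].round(1));print(E.round(3))
p=[.5646,.0830,1.395]; H=Hrot(p[2])
tgt=W(p,(.1306,0,.021)); print("tool units to standoff",E.T@(tgt-st['eef_pos'])/.025, "rot deg",np.degrees(R.from_matrix(E.T@np.c_[H[:,0],-H[:,1],-H[:,2]]).as_rotvec()))
E
```

```text
time_s: 10.8
eef_pos: [0.6003, -0.2074, 0.2367]
eef_rot: [-179.8, -0.1, 80.1]
contact_force: [-0.5, -0.6, -0.8]
gripper_width: 0.0263
gripper_force: 59.0
time_s: 11.42
eef_pos: [0.5939, -0.0795, 0.2389]
eef_rot: [180.0, -0.0, 79.9]
contact_force: [0.7, 0.9, -1.0]
gripper_width: 0.0267
gripper_force: 59.0
time_s: 12.05
eef_pos: [0.5867, 0.046, 0.2389]
eef_rot: [180.0, -0.0, 79.9]
contact_force: [0.2, -0.1, -0.7]
gripper_width: 0.0261
gripper_force: 59.0
time_s: 12.68
eef_pos: [0.5796, 0.1716, 0.2389]
eef_rot: [180.0, -0.0, 79.9]
contact_force: [0.2, -0.4, 0.3]
gripper_width: 0.026
gripper_force: 59.0
time_s: 13.3
eef_pos: [0.5798, 0.1707, 0.2393]
eef_rot: [180.0, -28.7, 80.0]
contact_force: [-0.0, -0.8, 0.0]
gripper_width: 0.0266
gripper_force: 59.0
time_s: 13.68
eef_pos: [0.5793, 0.1695, 0.2374]
eef_rot: [-179.7, -39.9, 79.7]
contact_force: [-0.2, -0.0, -0.3]
gripper_width: 0.0266
gripper_force: 59.0
[0.57931066 0.16952403 0.23744587] [ -9.3   3.8 110.5  42.7  71.3 -15.4]
[[ 0.137  0.984  0.11 ]
 [ 0.754 -0.176  0.632]
 [ 0.642 -0.003 -0.767]]
tool units to standoff [-2.53842824  0.0390302   2.95636658] rot deg [-0.1056966   0.0645057  -0.17234871]
```

```bash
python3 -m creep '[[1,[-0.63,0,0.74],[0,0,0]],[1,[-0.63,0,0.74],[0,0,0]],[1,[-0.63,0,0.74],[0,0,0]],[1,[-0.63,0,0.74],[0,0,0]],[1,[0,0,0],[0,0,0]]]'
python3 - <<'E'
from hold import *
st=robot.state();E=R.from_euler('xyz',st['eef_rot'],degrees=True).as_matrix()
g=st['eef_pos']-.019*E[:,2]; sh=g-.1006*E[:,0]; tl=sh+.13*E[:,0]; print(st['eef_pos'],sh)
out=[]
for n,o,w,hh in (("top",(170,170),80,60),("scene",(405,195),80,60)):
    f=grab_frame(n); im=cv2.resize(f['frame'][o[1]:o[1]+hh,o[0]:o[0]+w],(800,600) if 0 else (400,300),interpolation=cv2.INTER_CUBIC) if 0 else cv2.resize(f['frame'][o[1]:o[1]+75,o[0]:o[0]+50],(400,600),interpolation=cv2.INTER_CUBIC)
    out.append(np.clip(255*(im/255.)**.65,0,255).astype(np.uint8))
    print(n,"sh",((proj(f,sh)-o)*8).round(),"tail",((proj(f,tl)-o)*8).round(),"bottomsh",((proj(f,sh-.014*(-E[:,2]))-o)*8).round())
    cv2.imwrite(f"pics/raw_{n}1.png",f['frame'][:,:,::-1])
out[0]=None
f=cv2.imread("pics/raw_top1.png")[:,:,::-1]; im=cv2.resize(f[170:240,185:255],(400,400),interpolation=cv2.INTER_CUBIC)
g2=cv2.imread("pics/raw_scene1.png")[:,:,::-1]; im2=cv2.resize(g2[195:265,410:480],(400,400),interpolation=cv2.INTER_CUBIC)
z=np.hstack([im,im2]); z=np.clip(255*(z/255.)**.65,0,255).astype(np.uint8)
cv2.imwrite("pics/p1.png",z[:,:,::-1])
E
```

```text
time_s: 14.3
eef_pos: [0.5786, 0.1689, 0.1381]
eef_rot: [-179.5, -40.0, 79.6]
contact_force: [-0.1, -0.3, -0.4]
gripper_width: 0.0262
gripper_force: 59.0
[0.5785708  0.16887608 0.13810425] [0.56260764 0.08103723 0.08799563]
top sh [459. 257.] tail [-58. 119.] bottomsh [434. 262.]
scene sh [190. 287.] tail [592. -68.] bottomsh [219. 318.]
```

View pics/p1.png

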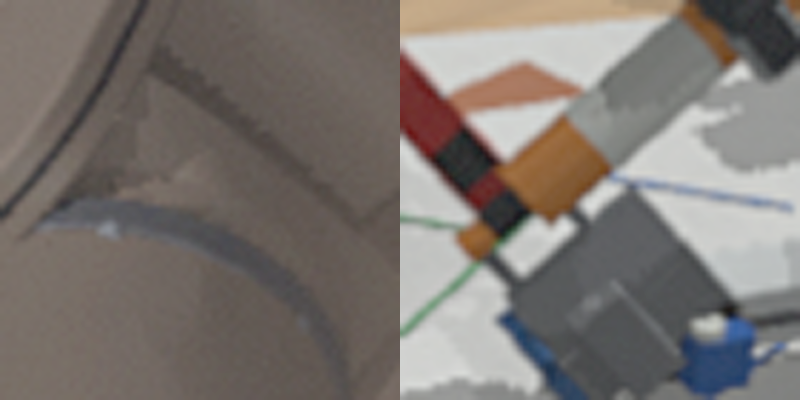

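The scene view shows the held shoulder centre at about (431.5,229.7), against a predicted (428.8,230.9). That gives the scene camera's local bias. With it I re-solve the holder's position from that view alone.

```bash
python3 - <<'E'
from hold import *
s=grab_frame("scene");d=lambda u,v:np.array([420+u/10,215+v/10])
L=[((41,30,20),d(155,110)),((5,30,20),d(45,225)),((-8,25,-9),d(78,352)),((43,-30,15),d(275,285)),((34,30,20),d(142,150)),((12,30,20),d(65,215))]
for off in ((0,0),(2.8,-1.2)):
  for free in (0,1):
    def res(p): return np.concatenate([proj(s,W([p[0],p[1],p[2] if free else 1.395],np.array(P)/1000))-q+off for P,q in L])
    r=least_squares(res,[.564,.085,1.395]); print(off,r.x,np.degrees(r.x[2]),r.fun.reshape(-1,2).round(1).tolist())
E
```

```text
(0, 0) [0.57340672 0.08736899 1.395     ] 79.92761242074984 [[0.5, 0.6], [-1.7, 0.8], [-1.5, 1.1], [4.3, -1.2], [-0.7, -1.1], [-1.2, -0.5]]
(0, 0) [0.57126812 0.08425284 1.20576961] 69.08550956381731 [[1.9, 1.0], [-1.3, -0.0], [-1.2, 0.7], [0.5, 0.1], [0.4, -0.9], [-0.5, -1.1]]
(2.8, -1.2) [0.57457752 0.07956576 1.395     ] 79.92761242074984 [[0.6, 0.5], [-1.8, 0.8], [-1.4, 1.2], [4.3, -1.2], [-0.7, -1.2], [-1.2, -0.5]]
(2.8, -1.2) [0.57248024 0.07650389 1.20911538] 69.2772081973573 [[1.9, 1.0], [-1.3, -0.0], [-1.1, 0.8], [0.5, 0.2], [0.4, -1.0], [-0.5, -1.1]]
```

```bash
cat > go.py <<'E'
from hold import *
def rel(H=(.569,.082,1.395)):
    st=robot.state();E=R.from_euler('xyz',st['eef_rot'],degrees=True).as_matrix()
    g=st['eef_pos']-.019*E[:,2]; sh=g-.1006*E[:,0]; Hm=Hrot(H[2])
    print("t",st['time_s'],"sh in holder mm",(Hm.T@(sh-[H[0],H[1],.04])*1000).round(1),"F in tool",(E.T@st['contact_force']).round(1),"M tool",(E.T@st['ft_torque']).round(2),"w",round(st['gripper_width'],4),st['gripper_force'])
    if __name__=="__main__": print("rot err deg",np.degrees(R.from_matrix(E.T@np.c_[Hm[:,0],-Hm[:,1],-Hm[:,2]]).as_rotvec()).round(1))
if __name__=="__main__": rel()
E
python3 go.py
```

```text
t 14.45 sh in holder mm [32.1  3.1 41.2] F in tool [-0.5 -0.2  0.3] M tool [ 0.05 -0.32  0.01] w 0.0264 59.02126908302307
rot err deg [ 0.1 -0.   0. ]
```

```bash
python3 -m creep '[[1,[-0.2,0.06,0.3],[0,0,0]],[1,[-0.2,0.06,0.3],[0,0,0]],[1,[-0.2,0,0.3],[0,0,0]],[1,[-0.2,0,0.12],[0,0,0]],[1,[0,0,0],[0,0,0]]]' >/dev/null; python3 go.py
python3 -m creep '[[1,[0,0,0.1],[0,0,0]],[1,[0,0,0.1],[0,0,0]]]' >/dev/null; python3 go.py
python3 -m creep '[[1,[0,0,0.1],[0,0,0]],[1,[0,0,0],[0,0,0]]]' >/dev/null; python3 go.py
```

```text
t 15.075 sh in holder mm [10.9  1.4 14.7] F in tool [0.2 0.9 0.1] M tool [ 0.05 -0.39 -0.  ] w 0.0263 59.02116537094116
rot err deg [-0.  -0.  -0.1]
t 15.325 sh in holder mm [11.8  0.7 10.4] F in tool [-0.1  0.1  0.1] M tool [ 0.02 -0.33  0.02] w 0.0258 59.021544456481934
rot err deg [ 0.1 -0.  -0. ]
t 15.575 sh in holder mm [11.6  1.1  7.5] F in tool [-0.6 -0.7  0.6] M tool [ 0.03 -0.37 -0.02] w 0.0262 59.021260142326355
rot err deg [-0. -0. -0.]
```

```bash
python3 -m creep '[[1,[0,0,0.1],[0,0,0]],[1,[0,0,0],[0,0,0]]]' >/dev/null; python3 go.py
python3 -m creep '[[1,[0,0,0.08],[0,0,0]],[1,[0,0,0],[0,0,0]]]' >/dev/null; python3 go.py
python3 -m creep '[[1,[0,0,0.08],[0,0,0]],[1,[0,0,0],[0,0,0]]]' >/dev/null; python3 go.py
```

```text
t 15.825 sh in holder mm [11.5  1.1  5. ] F in tool [-0.4  0.  -0.3] M tool [-0.03 -0.39  0.01] w 0.0263 59.02126908302307
rot err deg [ 0. -0. -0.]
t 16.075 sh in holder mm [11.5  1.   3.1] F in tool [-0.4  0.6  0.6] M tool [-0.01 -0.38 -0.04] w 0.0262 59.02183771133423
rot err deg [ 0. -0. -0.]
t 16.325 sh in holder mm [11.5  1.   1.1] F in tool [-0.9  0.8  2. ] M tool [ 0.05 -0.37  0.03] w 0.0263 59.021117091178894
rot err deg [ 0. -0. -0.]
```

```bash
python3 -m creep '[[1,[0,0,0.06],[0,0,0]],[1,[0,0,0],[0,0,0]]]' >/dev/null; python3 go.py
python3 -m creep '[[1,[0,0,0.06],[0,0,0]],[1,[0,0,0],[0,0,0]]]' >/dev/null; python3 go.py
python3 -m creep '[[1,[0,0,0.06],[0,0,0]],[1,[0,0,0],[0,0,0]]]' >/dev/null; python3 go.py
```

```text
t 16.575 sh in holder mm [11.6  1.  -0.4] F in tool [-0.3 -0.2  0.4] M tool [-0.02 -0.41 -0.01] w 0.0261 59.02130305767059
rot err deg [ 0. -0. -0.]
t 16.825 sh in holder mm [11.6  1.  -1.9] F in tool [-0.8 -0.2  0.2] M tool [ 0.01 -0.36  0.  ] w 0.0261 59.02178227901459
rot err deg [ 0. -0. -0.]
t 17.075 sh in holder mm [11.7  0.8 -3.1] F in tool [-0.9 -1.8 -1.5] M tool [ 0.16 -0.44  0.07] w 0.0263 59.16214406490326
rot err deg [ 0. -0. -0.]
```

```bash
python3 -m creep '[[1,[0,-0.06,0.04],[0,0,0]],[1,[0,0,0],[0,0,0]]]' >/dev/null; python3 go.py
python3 -m creep '[[1,[0,-0.04,0.04],[0,0,0]],[1,[0,0,0],[0,0,0]]]' >/dev/null; python3 go.py
```

```text
t 17.325 sh in holder mm [11.7  1.5 -3.7] F in tool [-1.2  1.8 -1.8] M tool [-0.26 -0.49 -0.07] w 0.0263 59.239352345466614
rot err deg [0.2 0.  0. ]
t 17.575 sh in holder mm [11.9  1.6 -4.2] F in tool [-0.2  5.  -4. ] M tool [-0.69 -0.65 -0.19] w 0.0263 59.45558845996857
rot err deg [0.3 0.  0.1]
```

The barrel is now felt on both V faces, so it is centred and seated across the V. Next I ease the contact slightly and slide down the slope until the ledge pushes back.

```bash
python3 -m creep '[[1,[-0.12,0.04,-0.03],[0,0,0]],[1,[-0.12,0,0],[0,0,0]],[1,[0,0,0],[0,0,0]]]' >/dev/null; python3 go.py
python3 -m creep '[[1,[-0.1,0,0],[0,0,0]],[1,[0,0,0],[0,0,0]]]' >/dev/null; python3 go.py
python3 -m creep '[[1,[-0.06,0,0],[0,0,0]],[1,[0,0,0],[0,0,0]]]' >/dev/null; python3 go.py
```

```text
t 17.95 sh in holder mm [ 6.2  1.6 -4.1] F in tool [ 2.2  3.5 -3.3] M tool [-0.49 -0.04 -0.08] w 0.0264 59.463356137275696
rot err deg [ 0.1 -0.1 -0. ]
t 18.2 sh in holder mm [ 3.9  1.6 -4.1] F in tool [ 3.4  3.1 -4.5] M tool [-0.41  0.06 -0.13] w 0.0262 59.4801789522171
rot err deg [ 0.1 -0.1 -0. ]
t 18.45 sh in holder mm [ 2.6  1.6 -4.1] F in tool [ 3.6  2.8 -4.7] M tool [-0.43  0.09 -0.08] w 0.0264 59.49083983898163
rot err deg [ 0.1 -0.1 -0. ]
```

```bash
python3 -m creep '[[1,[-0.06,0.03,-0.02],[0,0,0]],[1,[0,0,0],[0,0,0]]]' >/dev/null; python3 go.py
python3 -m creep '[[1,[-0.06,0,0],[0,0,0]],[1,[0,0,0],[0,0,0]]]' >/dev/null; python3 go.py
python3 -m creep '[[1,[-0.06,0,0],[0,0,0]],[1,[0,0,0],[0,0,0]]]' >/dev/null; python3 go.py
python3 -m creep '[[1,[-0.06,0,0],[0,0,0]],[1,[0,0,0],[0,0,0]]]' >/dev/null; python3 go.py
```

```text
t 18.7 sh in holder mm [ 1.   1.6 -3.9] F in tool [ 3.9  1.7 -4.1] M tool [-0.2   0.15 -0.1 ] w 0.0264 59.478843212127686
rot err deg [-0.  -0.1 -0. ]
t 18.95 sh in holder mm [ 0.9  1.5 -4.1] F in tool [ 8.   1.5 -4.2] M tool [-0.24  0.7  -0.05] w 0.0266 59.44385826587677
rot err deg [-0.  -0.3 -0. ]
t 19.2 sh in holder mm [ 0.8  1.5 -4.3] F in tool [11.3  0.8 -3.7] M tool [-0.13  1.26 -0.11] w 0.0263 59.407415986061096
rot err deg [-0.1 -0.5 -0. ]
t 19.45 sh in holder mm [ 0.7  1.5 -4.4] F in tool [14.8  1.  -2.9] M tool [-0.03  1.8  -0.04] w 0.0264 59.37682092189789
rot err deg [-0.1 -0.6 -0. ]
```

```bash
python3 -m creep '[[1,[0.12,0,0],[0,0,0]],[1,[0,0,0],[0,0,0]]]' >/dev/null; python3 go.py
python3 -m creep '[[0.6,[0,0,0],[0,0,0]],[0.4,[0,0,0],[0,0,0]],[0.35,[0,0,0],[0,0,0]],[0.35,[0,0,0],[0,0,0]]]' ; python3 go.py
python3 -m creep '[[0.35,[0,0,-0.5],[0,0,0]],[0.35,[0,0,-1],[0,0,0]],[0.35,[0,0,-1],[0,0,0]],[0.35,[0,0,-1],[0,0,0]],[0.35,[0,0,-1],[0,0,0]]]'
python3 - <<'E'
from hold import *
s=grab_frame("scene"); H=(.569,.082,1.395)
print("exp sh",proj(s,W(H,(0,0,0))),"tail",proj(s,W(H,(.13,0,0))))
o=(400,170);im=cv2.resize(s['frame'][o[1]:o[1]+100,o[0]:o[0]+100],(600,600),interpolation=cv2.INTER_CUBIC)
cv2.imwrite("pics/s1.png",np.clip(255*(im/255.)**.65,0,255).astype(np.uint8)[:,:,::-1])
E
```

```text
t 19.7 sh in holder mm [ 0.9  1.5 -4.1] F in tool [ 7.3  1.1 -3.8] M tool [-0.25  0.66 -0.1 ] w 0.0261 59.46528911590576
rot err deg [-0.  -0.3  0. ]
time_s: 20.2
eef_pos: [0.5828, 0.1716, 0.0856]
eef_rot: [-179.9, -40.0, 79.8]
contact_force: [0.0, 0.6, -0.1]
gripper_width: 0.0552
gripper_force: 0.0
t 20.2 sh in holder mm [-1.9  2.2 -4.4] F in tool [ 0.3 -0.1  0.5] M tool [-0.05 -0.3   0.01] w 0.0552 0.0
rot err deg [-0.  -0.  -0.1]
time_s: 20.82
eef_pos: [0.5705, 0.0993, 0.1737]
eef_rot: [179.9, -40.0, 79.9]
contact_force: [0.2, -0.2, -0.1]
gripper_width: 0.0553
gripper_force: 0.0
exp sh [428.86637507 252.42545907] tail [478.00634048 209.29300931]
```

View pics/s1.png

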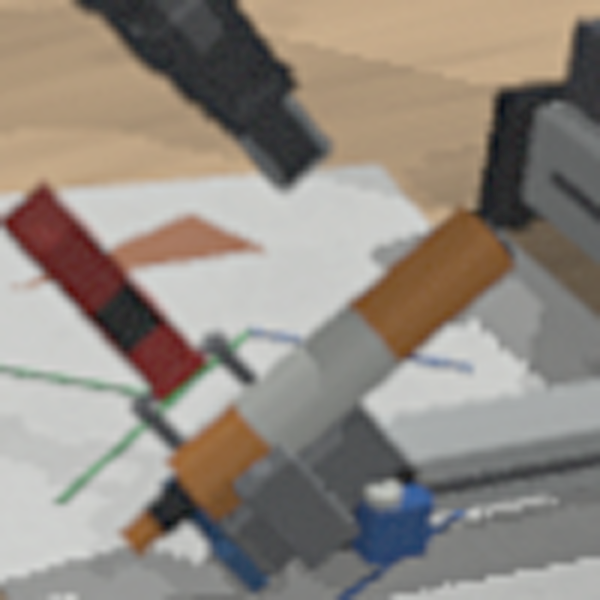

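The scene crop shows the orange marker in the V, nib end at the foot past the blue ledge, with its shoulder at about (430,245) and tail at (482,208). The strap is still open. Next I locate the strap in the holder frame.

```bash
cat >> hold.py <<'E'
HT=(.5677,.0831,1.395)
def tcp():
    st=robot.state();E=R.from_euler('xyz',st['eef_rot'],degrees=True).as_matrix()
    print("t",st['time_s'],"TCP in holder",(Hrot(HT[2]).T@(st['eef_pos']-[HT[0],HT[1],.04])*1000).round(1),"F holder",(Hrot(HT[2]).T@st['contact_force']).round(1),"w",round(st['gripper_width'],4),"j",st['joint_positions'].round(0))
E
python3 - <<'E'
from hold import *
tcp()
for P in ((.5035,.045,.1225),(.515,.0532,.1405)): print((Hrot(HT[2]).T@(np.array(P)-[HT[0],HT[1],.04])*1000).round(1))
E
```

```text
t 20.875 TCP in holder [99.4 -1.9 94.9] F holder [ 1.1 -1.8  1.9] w 0.0554 j [-17.   7. 114.  43.  71. -26.]
[15.7 56.5 94.5]
[ 35.   46.7 101.8]
```

```bash
python3 -m creep '[[1,[0,-0.87,0],[0,0,0]],[1,[0,-0.87,0],[0,0,0]],[1,[0,-0.87,0],[0,0,0]],[1,[0,-0.87,0],[0,0,0]],[1,[0,0,0],[0,0,0]]]' 30 >/dev/null
python3 -c "from hold import *;tcp()"
python3 -m creep '[[1,[-0.76,0,0],[0,0,0]],[1,[-0.76,0,0],[0,0,0]],[1,[-0.76,0,0],[0,0,0]],[1,[-0.76,0,0],[0,0,0]],[1,[0,0,0],[0,0,0]]]' >/dev/null
python3 -c "from hold import *;tcp()"
```

```text
t 21.5 TCP in holder [98.5 88.1 89.9] F holder [-1.6 -0.6 -0.1] w -0.0 j [-18.  -4. 126.  42.  71. -27.]
t 22.125 TCP in holder [21.7 86.6 90.1] F holder [-0.3  0.3 -0.3] w -0.0002 j [-25.   1. 127.  41.  70. -36.]
```

```bash
python3 -m creep '[[1,[0,0,0.65],[0,0,0]],[1,[0,0,0.65],[0,0,0]],[1,[0,0.4,0],[0,0,0]],[1,[0,0.4,0],[0,0,0]],[1,[0,0.3,0],[0,0,0]]]' >/dev/null
python3 -c "from hold import *;tcp()"
python3 -m creep '[[1,[0,0.3,0],[0,0,0]],[1,[0,0.3,0],[0,0,0]],[1,[0,0.3,0],[0,0,0]],[1,[0,0.3,0],[0,0,0]]]' >/dev/null
python3 -c "from hold import *;tcp()"
python3 -m creep '[[1,[0,0.3,0],[0,0,0]],[1,[0,0.3,0],[0,0,0]],[1,[0,0.3,0],[0,0,0]],[1,[0,0.3,0],[0,0,0]]]' >/dev/null
python3 -c "from hold import *;tcp()"
```

```text
t 22.75 TCP in holder [22.8 57.2 59.1] F holder [-1.5  2.   7.9] w -0.0001 j [-22.   7. 124.  43.  66. -36.]
t 23.25 TCP in holder [22.7 29.  57.7] F holder [-0.4  0.8  1.3] w 0.0003 j [-21.  11. 120.  44.  66. -35.]
t 23.75 TCP in holder [22.5 -0.5 57.3] F holder [-0.1  1.8  0.1] w -0.0002 j [-21.  14. 116.  44.  67. -34.]
```

```bash
python3 -m creep '[[1,[0,0.3,0],[0,0,0]],[1,[0,0.3,0],[0,0,0]],[1,[0,0.3,0],[0,0,0]],[1,[0,0,0],[0,0,0]]]' >/dev/null
python3 -c "from hold import *;tcp()"
python3 -m creep '[[1,[0,0,0.3],[0,0,0]],[1,[0,0,0.3],[0,0,0]],[1,[0,0,0.3],[0,0,0]],[1,[0,0,0.2],[0,0,0]],[1,[0,0,0],[0,0,0]]]' >/dev/null
python3 -c "from hold import *;tcp()"
```

```text
t 24.25 TCP in holder [ 22.5 -23.8  57.8] F holder [ 0.5 -0.6  0.7] w 0.0 j [-20.  17. 112.  44.  67. -34.]
t 24.875 TCP in holder [ 22.4 -22.2  29.3] F holder [-0.5  0.2 -1. ] w -0.0 j [-18.  19. 113.  45.  64. -34.]
```

```bash
python3 -m creep '[[1,[0,0,0.1],[0,0,0]],[1,[0,0,0.1],[0,0,0]],[1,[0,0,0],[0,0,0]]]' >/dev/null
python3 -c "from hold import *;tcp()"
python3 -m creep '[[1,[0,0,0.1],[0,0,0]],[1,[0,0,0],[0,0,0]]]' >/dev/null
python3 -c "from hold import *;tcp()"
python3 -m creep '[[1,[0,0,0.06],[0,0,0]],[1,[0,0,0],[0,0,0]]]' >/dev/null
python3 -c "from hold import *;tcp()"
```

```text
t 25.25 TCP in holder [ 22.5 -22.8  25. ] F holder [ 0.1  0.8 -1.3] w 0.0001 j [-18.  19. 113.  45.  64. -34.]
t 25.5 TCP in holder [ 22.5 -22.7  22.4] F holder [-0.7 -0.3  0.4] w 0.0006 j [-18.  19. 113.  45.  64. -34.]
t 25.75 TCP in holder [ 22.5 -22.7  20.9] F holder [-0.3  0.2 -0.3] w 0.0003 j [-18.  19. 113.  45.  63. -34.]
```

```bash
python3 -m creep '[[1,[0,0,0.06],[0,0,0]],[1,[0,0,0],[0,0,0]]]' >/dev/null
python3 -c "from hold import *;tcp()"
python3 -m creep '[[1,[0,0,0.06],[0,0,0]],[1,[0,0,0],[0,0,0]]]' >/dev/null
python3 -c "from hold import *;tcp()
s=grab_frame('scene');o=(400,190);im=cv2.resize(s['frame'][o[1]:o[1]+90,o[0]:o[0]+90],(600,600),interpolation=cv2.INTER_CUBIC)
cv2.imwrite('pics/k1.png',np.clip(255*(im/255.)**.6,0,255).astype(np.uint8)[:,:,::-1])
h=cv2.cvtColor(s['frame'],cv2.COLOR_RGB2HSV)[200:290,390:490];m=cv2.inRange(h,(0,130,40),(5,255,255))|cv2.inRange(h,(174,130,40),(180,255,255))
q=cv2.connectedComponentsWithStats(m);print([(a,b) for a,b in zip(q[2].tolist(),q[3].round().tolist()) if 8<a[4]<5000])
print(proj(s,W(HT,(.012,-.038,.018))),proj(s,W(HT,(.034,-.038,.018))),proj(s,W(HT,(.023,.03,.018))))"
```

```text
t 26.0 TCP in holder [ 22.5 -22.7  19.4] F holder [0.4 0.3 0.5] w 0.0002 j [-18.  19. 113.  45.  63. -34.]
t 26.25 TCP in holder [ 22.5 -22.8  18.2] F holder [-0.7  0.6  2.3] w -0.0004 j [-18.  19. 113.  46.  63. -34.]
[([47, 35, 14, 21, 100], [54.0, 48.0])]
[437.31886889 253.23922678] [445.91881119 245.74285742] [426.55341932 232.20738088]
```

```bash
python3 -m creep '[[1,[0,0,0.05],[0,0,0]],[1,[0,0,0],[0,0,0]]]' >/dev/null
python3 -c "from hold import *;tcp()"
python3 -m creep '[[1,[0,0,0.05],[0,0,0]],[1,[0,0,0],[0,0,0]]]' >/dev/null
python3 -c "from hold import *;tcp()"
```

```text
t 26.55 TCP in holder [ 22.5 -22.9  17.9] F holder [0.1 2.6 8. ] w -0.0004 j [-18.  19. 113.  46.  63. -35.]
t 26.8 TCP in holder [ 22.5 -23.   17.7] F holder [-1.1  6.2 15.2] w -0.0002 j [-18.  20. 113.  46.  63. -35.]
```

The strap meets a firm stop: 15 N while the tool has stopped advancing. I retract and check with the last picture.

```bash
python3 -m creep '[[1,[0,0,-0.2],[0,0,0]],[1,[0,0,-0.6],[0,0,0]],[1,[0,0,-1],[0,0,0]],[1,[0,0,-1],[0,0,0]],[1,[0,0,-1],[0,0,0]]]' >/dev/null
python3 -m creep '[[1,[0,-1,-1],[0,0,0]],[1,[0,-1,-1],[0,0,0]],[1,[0,-1,0],[0,0,0]],[1,[0,0,0],[0,0,0]],[1,[0,0,0],[0,0,0]]]' >/dev/null
python3 -c "from hold import *;tcp()
s=grab_frame('scene');t=grab_frame('top')
im=np.hstack([cv2.resize(f['frame'][y:y+80,x:x+53],(400,600),interpolation=cv2.INTER_CUBIC) for f,x,y in ((s,415,195),(t,190,165))])
im[:0]=0;cv2.imwrite('pics/k2.png',np.clip(255*(im/255.)**.6,0,255).astype(np.uint8)[:,:,::-1])"
```

```text
t 28.05 TCP in holder [ 22.6  51.7 160.8] F holder [-0.2  0.2 -1.2] w -0.0001 j [-29.   1. 120.  38.  77. -34.]
```

View pics/k2.png

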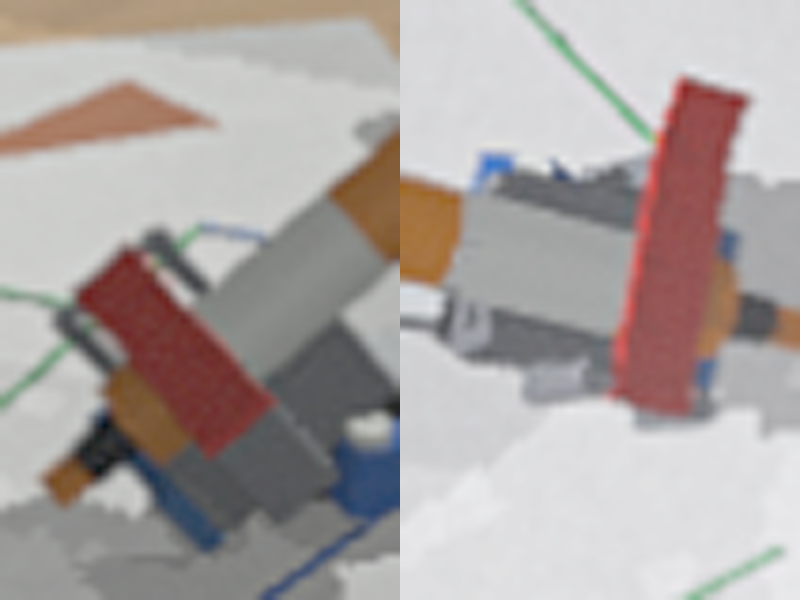

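Both views show the strap flat across the barrel, at crop (175,350) in the scene view and (680,250) in the top view. The shoulder is at the ledge and the arm is clear, so I hand the job in.

```bash
python3 -c "
from station import robot
print(robot.close_job())"
```

```text
the job is handed in; nothing more can be done
None
```

The orange marker is seated in the V against the foot ledge, let go, with the strap closed on it as seen in both cameras; I never moved near the blue and green markers after the pick-up but did not re-measure them, and the job was handed in at about 28 s with no verdict returned.

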